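# Point out the over-pressure at the pump test bench, then unload it

### The arm

A 7-joint arm with a two-finger parallel gripper is mounted at the origin on the work surface. World frame = base frame: x ahead of the robot, y to its left, z up, the work surface at z = 0. Lengths are in mm, angles in rad, forces in N, time in s.
With the tool pointing down it reaches from about 400 to 875 mm from the base axis. Payload 4.4 kg.
Tool frame: the origin (TCP) lies at the very end of the fingers, on their centre line; the grasp point (between the pads) lies 19 mm behind it; y points along the fingers, z is the direction in which the jaws open and shut, and the axes are right-handed (so a half turn about y gives the same grasp; the last joint's range is limited). The gripper opens to 85 mm and grips with 20 to 120 N. Pads are 22 mm wide; open, the fingers measure 114 mm over their backs; the gripper's body (76 mm by 85 mm) begins 54 mm behind the grasp point. The pads swing forward as they close: fully open they stand 13 mm farther back than shut.
Start: joints at [1.244, 0.628, 0.038, 1.517, -0.027, 0.996, -0.02], TCP at [167.633, -628.026, 209.113] pointing down, gripper open.
Joint ranges: [-3.06, 3.06], [-0.37, 2.12], [-1.25, 1.32], [0.18, 2.47], [-1.1, 4.24], [0.23, 1.98], [-2.94, 2.94]. Speed limits (rad/s): [2.57, 2.57, 3.14, 3.14, 3.14, 3.14, 3.14].

### API

Orientations are given as [roll, pitch, yaw] about the fixed x, y, z axes, in that order (R = Rz(yaw) Ry(pitch) Rx(roll)).
In Python, from cell import * gives the robot as it stands.
- The arm moves only by the tool apply_moves, never from a script. Its argument "targets" is a list of rows, each a list of 6 numbers: the shift along the tool's x, y, z in units of 40 mm (1.0 is 40 mm), then the turn, a rotation vector about the tool's x, y, z in units of 8 degrees (1.0 is 8 degrees). A call has 1 to 12 rows; each row shifts and turns the commanded pose from where the row before left it, along the tool's axes as they then stand; what a row does not reach is not made up. A row lasts 1/8 s, in which the tool goes at most 62.5 mm and 10.7 degrees, less where a joint would pass 70% of its speed; a pose out of reach is approached as far as the arm can. A call is refused whole if a number of a shift passes 1 or a number of a turn 1, either way. A call with a gripper value outside its range is refused whole. "jaw" is the gripper command: -1 is shut, 1 is fully open, values between are in proportion, set as the call begins (left out, the last holds). The fingers move at their own pace and stop on an object; the grip force is fixed at half the most. Time passes only in rows, so rows that do not move let the fingers close. It gives the time, the measured TCP pose, the force and the opening at its end, in the units of the state.
- read_state(): the state, without advancing time (a new reading comes with each control period).
- get_image(name): name is "scene" or "top" or "wrist"; returns the picture (400x640x3 uint8, red, green, blue); there is no depth.
- calibration(name): a dict with "fx", "fy", "cx", "cy" (pixels), "world_from_camera" (4x4, takes a point from camera to world coordinates). Camera axes: x right, y down, z forward; pixel columns grow to the right and rows downward; lengths in mm; the calibration is good to about 2 mm. A picture is of the moment at which its call begins: read the wrist's pose just before it. calibration takes no time and is no camera call; for the wrist camera it gives the pose at the moment of the call.
- finish_job(): hands the job in, once; it reports no verdict.
The state is a dict: "clock": time; "qpos": joint angles; "qd": joint speeds; "tau": joint torques, N m; "eef_pos": TCP position; "tool_rot": TCP orientation; "force": force on the tool from outside, world axes, zero at the start; "torque": the same for the moment, N m; "width": finger opening in mm.
Only numpy, scipy, OpenCV 4.12 (cv2) and the standard library are available. Lean on these libraries where they do the work, as an engineer would, in place of code of your own. Each camera call takes 0.05 s, during which the arm holds its last target. There are 200 camera calls.

### The job

One of the three gauges reads in its red band: without touching it, point it out with the fingertips about 3 cm above the middle of its dial, keeping still for two seconds, then point in the same way at the blue knob of the relief valve. Then push the green-topped lever away from the robot with the fingers, all the way to its other stop, leave it there and take the hand clear. Touch no gauge or valve, do not bring the hand down over the two other gauges or the black knob, and leave everything else where it stands.

Things in the scene. Friction and masses are not known exactly. Their poses are not given: they have to be found in the camera images.
- gauge_red_face (a point): round steel-cased dial gauge lying face up, 84 mm across, on a grey connection block, with a green and a red band on its white dial; this is the one whose black needle lies in the RED band. The point is the middle of its dial, 100 mm above the table; z up
- gauge_ok1_face (a point): a gauge of the same make and size, but its needle lies in the GREEN band; the point is the middle of its dial, 100 mm above the table; z up
- gauge_ok2_face (a point): a gauge of the same make and size, but its needle lies in the GREEN band; the point is the middle of its dial, 100 mm above the table; z up
- valve_blue_top (a point): the relief valve: BLUE eight-lobed star knob, 65 mm across, on a 60 mm aluminium block; the point is the middle of the knob's top, 85 mm above the table; z up
- valve_black_top (a point): the other valve, the same but with a BLACK knob; the point is the middle of the knob's top, 85 mm above the table; z up
- gauge_red: body of that gauge, fixed to the table; origin under its centre
- gauge_ok1: body of that gauge, fixed to the table; origin under its centre
- gauge_ok2: body of that gauge, fixed to the table; origin under its centre
- valve_blue: body of that valve, fixed to the table; origin under its centre
- valve_black: body of that valve, fixed to the table; origin under its centre
- unload_lever (a joint): unloading lever, a toggle on a horizontal pivot 22 mm above the table: 0 leans 0.5 rad towards the robot side (its base's -x), 1.0 rad is the far stop, leaning 0.5 rad to the base's +x; it starts between 0 and 0.15, needs about 1 N at the ball and stays where it is left
- unload_lever_tip (a point): centre of the lever's green ball, 26 mm across, at the end of a 10 mm steel rod, 80 mm from the pivot: 92 mm above the table at either stop and 102 mm half-way; it moves from 38 mm on the -x side of the base's origin to 38 mm on the +x side
- unload_lever_base: grey block of the lever, fixed to the table, 70 x 50 x 25 mm; origin under its centre, straight below the pivot; its x axis is the way the lever is pushed (within 0.35 rad of straight away from the robot)
- oil_can: red oil can, 66 mm across, 118 mm to the cap, with thin brass spout and lever; origin under its centre; loose, a bystander
- union_a: upright brass pipe fitting, 34 mm across, 50 mm tall; origin under its centre; loose, a bystander
- union_b: second such brass fitting; loose, a bystander
- beaker: open steel cup, 72 mm across, 80 mm tall; origin under its centre; loose, a bystander
- spanner: steel spanner lying flat; origin about its middle; loose, a bystander
- driver: screwdriver lying flat; origin about its middle; loose, a bystander
- filter_can: closed white can, 72 mm across, 90 mm tall; origin under its centre; loose, a bystander

How it is judged:
By the outcome, as a careful person would: the job done as asked, in the order asked, and still so for the second after the job is handed in, with the robot touching nothing.
It also fails if it takes over 58 s, if anything falls off the work surface, if the arm or the gripper's body presses on something with over 40 N, if the wrist force passes 120 N, or if a joint passes its speed limit or range.

## Working session

There is one attempt and no reset: what is moved stays moved. The work goes in short steps, Python scripts to look and compute and a tool call to move; the robot and the scene stay as the last step left them, time stands still between calls to the robot, and variables do not carry over. Pictures are saved under pics/ and viewed, about 8 in all and at most 12, crops included, and the job is handed in when it is done.

Besides the shell and the picture viewer there is one more tool, called after ">>>" as name(argument=value, ...) on one line, values as JSON. apply_moves: Moves the arm, as the interface text tells. Its arguments: {"type":"object","properties":{"targets":{"type":"array"},"jaw":{"type":"number"}},"required":["targets"]}

```bash
mkdir -p pics; python3 - <<'E'
from cell import *
import cv2
s=read_state();print(s)
for n in("top","scene"):
    i=get_image(n);cv2.imwrite(f"pics/{n}0.png",i[:,:,::-1])
    c=calibration(n);print(n,c)
E
```

```text
{'clock': 0.0, 'qpos': array([ 1.24420671,  0.62935602,  0.03845918,  1.51837006, -0.02702021,
        0.99628106, -0.02001185]), 'qd': array([-0.00062868,  0.00085715, -0.00091294,  0.00132877, -0.00045476,
        0.00076416, -0.00096553]), 'tau': array([ 5.53073496e-04, -5.63398397e+01,  1.22599371e+00, -1.93441468e+01,
        1.09177668e-02,  1.05963915e-02,  3.13596594e-06]), 'eef_pos': array([ 167.45072936, -627.37399531,  208.18236113]), 'tool_rot': array([-1.57269230e+00, -1.87338008e-05, -2.88083985e+00]), 'force': array([ 0.2805767 ,  1.05596407, -0.31535588]), 'torque': array([ 0.0620285 ,  0.00235803, -0.02286114]), 'width': 85.59674055036734}
top {'fx': 384.1838016681716, 'fy': 384.1838016681716, 'cx': 322.05692895440814, 'cy': 198.46739561373178, 'world_from_camera': array([[ 3.18327959e-02, -9.73920043e-01,  2.24647332e-01,
         2.73874211e+02],
       [-9.99492006e-01, -3.06696891e-02,  8.66602841e-03,
         6.32097331e+00],
       [-1.55015494e-03, -2.24809076e-01, -9.74401599e-01,
         1.32520261e+03],
       [ 0.00000000e+00,  0.00000000e+00,  0.00000000e+00,
         1.00000000e+00]])}
scene {'fx': 387.8400477195362, 'fy': 387.8400477195362, 'cx': 322.41014735937483, 'cy': 198.21976682336245, 'world_from_camera': array([[-6.52573888e-01,  5.03232028e-01, -5.66484639e-01,
         1.12810338e+03],
       [ 7.57612621e-01,  4.46213969e-01, -4.76357230e-01,
         4.92811696e+02],
       [ 1.30551436e-02, -7.40034202e-01, -6.72442521e-01,
         7.59473599e+02],
       [ 0.00000000e+00,  0.00000000e+00,  0.00000000e+00,
         1.00000000e+00]])}
```

```bash
python3 - <<'E'
import cv2
i=cv2.imread("pics/top0.png");cv2.imwrite("pics/top0b.png",cv2.resize(i,None,fx=1.25,fy=1.25,interpolation=cv2.INTER_CUBIC))
E
```

```text
(no output)
```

View pics/top0.png

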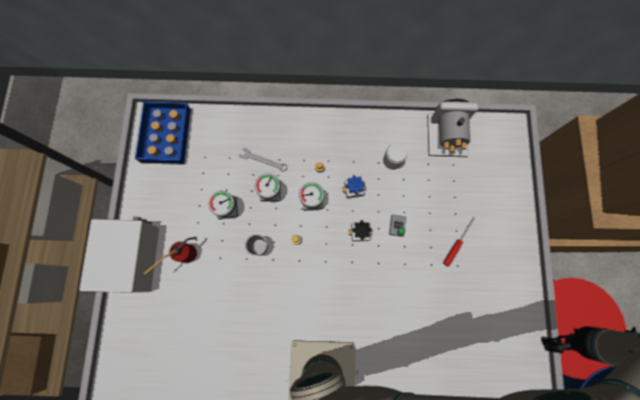

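View pics/scene0.png

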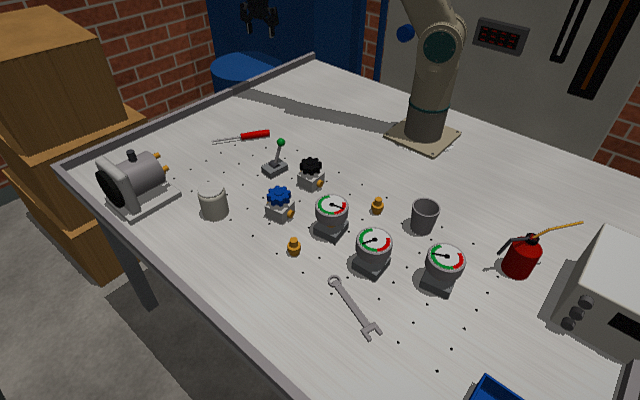

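The top view shows the gauges near (221,203), (268,186) and (311,195), the blue knob at (355,186), the black knob at (361,230) and the lever at (398,225). I'll enlarge these.

```bash
python3 - <<'E'
import cv2,numpy as np
i=cv2.imread("pics/top0.png")[165:265,200:420];a=cv2.resize(i,(770,350),interpolation=cv2.INTER_CUBIC)
j=cv2.imread("pics/scene0.png")[185:295,260:480];b=cv2.resize(j,(500,250),interpolation=cv2.INTER_CUBIC)
b=np.pad(b,((0,0),(0,270),(0,0)))
cv2.imwrite("pics/crop.png",np.vstack([a,b]))
E
```

```text
(no output)
```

View pics/crop.png

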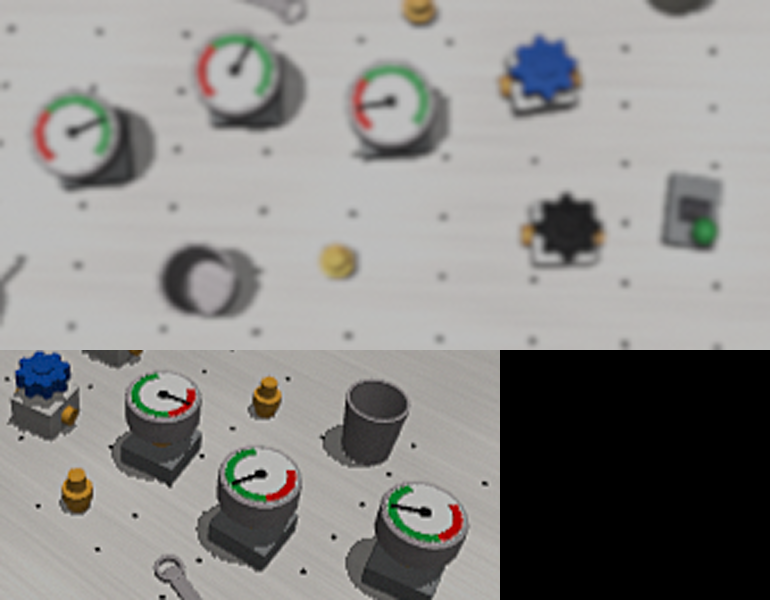

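The red-reading gauge is the rightmost one, at crop pixel (391,101): its needle lies in the red band in both views. Blue knob is at (541,68), black at (567,228), ball at (704,231), and the lever base's corners at (672,174), (722,180), (715,249) and (663,244).

```bash
cat > h.py <<'E'
import numpy as np
from cell import *
from scipy.spatial.transform import Rotation as R
def w(u,v,z,n="top"):
    c=calibration(n);T=c["world_from_camera"]
    d=T[:3,:3]@[(u-c["cx"])/c["fx"],(v-c["cy"])/c["fy"],1]
    return T[:3,3]+d*(z-T[2,3])/d[2]
E
python3 - <<'E'
from h import *
np.set_printoptions(precision=1,suppress=True)
f=lambda x,y,z:w((x+.5)/3.5-.5+200,(y+.5)/3.5-.5+165,z)
for n,a in dict(red=(391,101,100),ok1=(235,69,100),ok2=(73,131,100),blue=(541,68,85),black=(567,228,85),ball=(704,231,92),b1=(672,174,25),b2=(722,180,25),b3=(715,249,25),b4=(663,244,25),beaker=(200,280,80),ua=(337,258,50),ub=(420,5,50)).items():print(n,f(*a))
g=lambda x,y,z:w((x+.5)/(500/220)-.5+260,(y-350+.5)/(500/220)-.5+185,z,"scene")
for n,a in dict(red=(163,394,100),ok1=(261,474,100),ok2=(426,512,100),blue=(42,368,85)).items():print(n,g(*a))
print("ball",w(281,142,93,"scene"))
s=read_state();print(R.from_euler("xyz",s["tool_rot"]).as_matrix())
E
```

```text
red [572.   52.9 100. ]
ok1 [598.4 201.1 100. ]
ok2 [533.8 348.5 100. ]
blue [612.5 -88.5  85. ]
black [ 459.4 -114.6   85. ]
ball [ 459.6 -240.3   92. ]
b1 [ 525.1 -223.1   25. ]
b2 [ 520.7 -272.1   25. ]
b3 [ 452.4 -264.2   25. ]
b4 [ 455.7 -213.8   25. ]
beaker [401.  223.7  80. ]
ua [429.  100.2  50. ]
ub [683.1  29.7  50. ]
red [574.1  56.6 100. ]
ok1 [599.  204.7 100. ]
ok2 [533.9 352.  100. ]
blue [620.3 -85.9  85. ]
ball [ 457.9 -238.8   93. ]
[[-1.  -0.   0.3]
 [-0.3  0.  -1. ]
 [-0.  -1.  -0. ]]
```

>>> apply_moves(targets=[[0, -0.5, 0, 0, 0.92, 0], [0, -0.5, 0, 0, 0.92, 0], [0, -0.5, 0, 0, 0.92, 0], [-0.4, 0, -0.9, 0, 0, 0], [-0.4, 0, -0.9, 0, 0, 0], [-0.4, 0, -0.9, 0, 0, 0], [-0.4, 0, -0.9, 0, 0, 0], [-0.4, 0, -0.9, 0, 0, 0], [-0.4, 0, -0.9, 0, 0, 0], [-0.4, 0, -0.9, 0, 0, 0], [-0.4, 0, -0.9, 0, 0, 0], [-0.4, 0, -0.9, 0, 0, 0]], jaw=-1)

```text
clock: 1.6
eef_pos: [351.2, -323.1, 268.9]
tool_rot: [-1.571, -0.0, 3.017]
force: [1.1, -0.4, 0.2]
width: 0.5
```

>>> apply_moves(targets=[[-0.43, 0, -0.98, 0, 0, 0], [-0.43, 0, -0.98, 0, 0, 0], [-0.43, 0, -0.98, 0, 0, 0], [-0.43, 0, -0.98, 0, 0, 0], [-0.43, 0, -0.98, 0, 0, 0], [-0.43, 0, -0.98, 0, 0, 0], [-0.43, 0, -0.98, 0, 0, 0], [-0.43, 0, -0.98, 0, 0, 0], [-0.43, 0, -0.98, 0, 0, 0], [-0.43, 0, -0.98, 0, 0, 0], [0, 0, 0, 0, 0, 0]])

```text
clock: 2.98
eef_pos: [570.9, 47.6, 268.3]
tool_rot: [-1.573, -0.001, 3.023]
force: [-1.0, -0.1, 0.6]
width: -0.1
```

```bash
python3 - <<'E'
from h import *
import cv2
np.set_printoptions(precision=3,suppress=True)
s=read_state();print(s["eef_pos"],s["tool_rot"]);c=calibration("wrist");print(c)
cv2.imwrite("pics/w1.png",get_image("wrist")[:,:,::-1])
import pickle;pickle.dump(c,open("w1.pkl","wb"))
E
```

```text
[570.896  47.601 268.34 ] [-1.573 -0.001  3.023]
{'fx': 355.02239241890925, 'fy': 355.02239241890925, 'cx': 314.312590060213, 'cy': 199.44538728129626, 'world_from_camera': array([[ -0.118,  -0.943,  -0.31 , 649.81 ],
       [ -0.993,   0.112,   0.038,  36.901],
       [ -0.001,   0.312,  -0.95 , 433.627],
       [  0.   ,   0.   ,   0.   ,   1.   ]])}
```

View pics/w1.png

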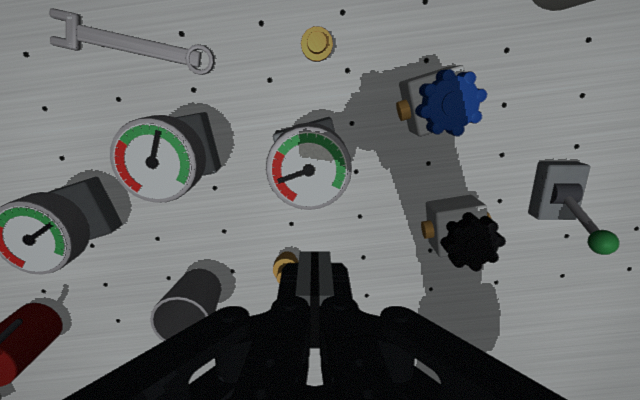

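The wrist view confirms the needle in the red band: dial centre (309,170), blue knob (451,103), ball (604,242), and lever base top roughly (542,160), (590,164), (580,219), (531,214).

```bash
python3 - <<'E'
import h,pickle
from h import *
np.set_printoptions(precision=1,suppress=True)
c=pickle.load(open("w1.pkl","rb"));h.calibration=lambda n:c
for n,a in dict(red=(309,170,100),blue=(451,103,85),black=(474,241,85),ball=(604,242,92),b1=(542,160,25),b2=(590,164,25),b3=(580,219,25),b4=(531,214,25)).items():print(n,w(*a))
E
```

```text
red [571.3  51.9 100. ]
blue [616.5 -89.2  85. ]
black [ 469.3 -113.8   85. ]
ball [ 455.6 -246.6   92. ]
b1 [ 533.4 -216.4   25. ]
b2 [ 521.9 -272.5   25. ]
b3 [ 452.8 -268.8   25. ]
b4 [ 466.6 -208.4   25. ]
```

>>> apply_moves(targets=[[0, 0.2, -0.16, 0, 0, 0], [0, 0.7, 0, 0, 0, 0], [0, 0.7, 0, 0, 0, 0], [0, 0.7, 0, 0, 0, 0], [0, 0.7, 0, 0, 0, 0], [0, 0.4, 0, 0, 0, 0], [0, 0, 0, 0, 0, 0], [0, 0, 0, 0, 0, 0]])

```text
clock: 4.03
eef_pos: [571.7, 49.4, 134.0]
tool_rot: [-1.571, 0.002, 3.017]
force: [0.3, 0.3, -0.2]
width: 0.1
```

>>> apply_moves(targets=[[0, 0.1, -0.11, 0, 0, 0], [0, 0, 0, 0, 0, 0], [0, 0, 0, 0, 0, 0], [0, 0, 0, 0, 0, 0], [0, 0, 0, 0, 0, 0], [0, 0, 0, 0, 0, 0], [0, 0, 0, 0, 0, 0], [0, 0, 0, 0, 0, 0], [0, 0, 0, 0, 0, 0], [0, 0, 0, 0, 0, 0], [0, 0, 0, 0, 0, 0], [0, 0, 0, 0, 0, 0]])

```text
clock: 5.52
eef_pos: [571.5, 53.9, 129.1]
tool_rot: [-1.571, 0.0, 3.017]
force: [0.7, -0.5, -0.5]
width: 0.0
```

>>> apply_moves(targets=[[0, 0, 0, 0, 0, 0], [0, 0, 0, 0, 0, 0], [0, 0, 0, 0, 0, 0], [0, 0, 0, 0, 0, 0], [0, 0, 0, 0, 0, 0], [0, 0, 0, 0, 0, 0], [0, 0, 0, 0, 0, 0], [0, 0, 0, 0, 0, 0], [0, 0, 0, 0, 0, 0], [0, 0, 0, 0, 0, 0]])

```text
clock: 6.78
eef_pos: [571.5, 53.9, 129.1]
tool_rot: [-1.571, 0.0, 3.017]
force: [0.3, 0.9, -0.7]
width: -0.1
```

>>> apply_moves(targets=[[0, -1, 0, 0, 0, 0], [0, -1, 0, 0, 0, 0], [-0.4, 0, 0.85, 0, 0, 0], [-0.4, 0, 0.85, 0, 0, 0], [-0.4, 0, 0.85, 0, 0, 0], [-0.4, 0, 0.85, 0, 0, 0], [0, 0.6, 0, 0, 0, 0], [0, 0.6, 0, 0, 0, 0], [0, 0.6, 0, 0, 0, 0], [0, 0.4, 0, 0, 0, 0], [0, 0, 0, 0, 0, 0], [0, 0, 0, 0, 0, 0]])

```text
clock: 8.28
eef_pos: [618.9, -89.1, 122.0]
tool_rot: [-1.571, 0.002, 3.017]
force: [-0.2, -0.7, -0.4]
width: 0.3
```

>>> apply_moves(targets=[[0.06, 0.17, 0, 0, 0, 0], [0, 0, 0, 0, 0, 0], [0, 0, 0, 0, 0, 0], [0, 0, 0, 0, 0, 0], [0, 0, 0, 0, 0, 0], [0, 0, 0, 0, 0, 0], [0, 0, 0, 0, 0, 0], [0, 0, 0, 0, 0, 0], [0, 0, 0, 0, 0, 0], [0, 0, 0, 0, 0, 0], [0, 0, 0, 0, 0, 0], [0, 0, 0, 0, 0, 0]])

```text
clock: 9.78
eef_pos: [615.7, -88.7, 114.3]
tool_rot: [-1.571, 0.0, 3.017]
force: [-0.3, 0.6, -0.3]
width: -0.1
```

>>> apply_moves(targets=[[0, 0, 0, 0, 0, 0], [0, 0, 0, 0, 0, 0], [0, 0, 0, 0, 0, 0], [0, 0, 0, 0, 0, 0], [0, 0, 0, 0, 0, 0], [0, 0, 0, 0, 0, 0], [0, 0, 0, 0, 0, 0], [0, 0, 0, 0, 0, 0], [0, 0, 0, 0, 0, 0], [0, 0, 0, 0, 0, 0]])

```text
clock: 11.02
eef_pos: [615.7, -88.7, 114.3]
tool_rot: [-1.571, -0.0, 3.017]
force: [-0.5, 0.5, 0.3]
width: 0.1
```

>>> apply_moves(targets=[[0, -1, 0, 0, 0, 0], [0, -1, 0, 0, 0, 0], [0, -1, 0, 0, 0, 0], [0.8, 0, 0.7, 0, 0, 0], [0.8, 0, 0.7, 0, 0, 0], [0.8, 0, 0.7, 0, 0, 0], [0.8, 0, 0.7, 0, 0, 0], [0.8, 0, 0.7, 0, 0, 0], [0.8, 0, 0.7, 0, 0, 0], [0, 0, 0, 0, 0, 0], [0, 0, 0, 0, 0, 0]])

```text
clock: 12.4
eef_pos: [405.1, -231.3, 234.6]
tool_rot: [-1.571, 0.001, 3.017]
force: [0.7, 0.3, -0.1]
width: -0.0
```

```bash
python3 - <<'E'
from h import *
import cv2,pickle
s=read_state();print(s["eef_pos"],s["tool_rot"])
pickle.dump(calibration("wrist"),open("w2.pkl","wb"))
cv2.imwrite("pics/w2.png",get_image("wrist")[:,:,::-1])
E
```

```text
[ 405.10094927 -231.31010201  234.58957492] [-1.57096693e+00  1.25669674e-03  3.01722904e+00]
```

View pics/w2.png

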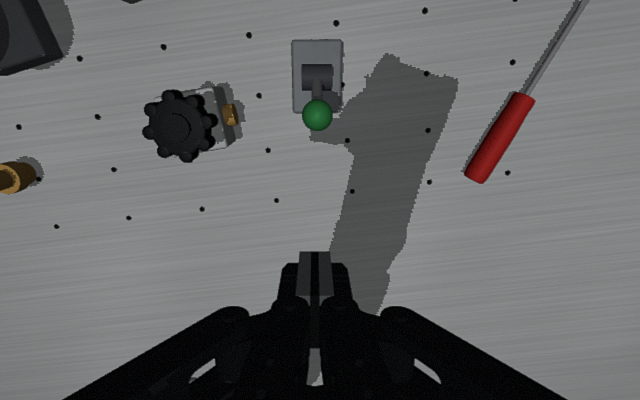

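The lever is straight ahead and its base is square to the image: ball (317,115), base top (292,40) to (342,112).

```bash
python3 - <<'E'
import h,pickle
from h import *
np.set_printoptions(precision=1,suppress=True)
c=pickle.load(open("w2.pkl","rb"));h.calibration=lambda n:c
for n,a in dict(ball=(317,115,95),b1=(292,40,25),b2=(342,40,25),b3=(341,112,25),b4=(293,112,25)).items():print(n,w(*a))
E
```

```text
ball [ 458.5 -241.4   95. ]
b1 [ 526.1 -225.9   25. ]
b2 [ 520.1 -274.    25. ]
b3 [ 452.6 -266.1   25. ]
b4 [ 458.8 -217.1   25. ]
```

>>> apply_moves(targets=[[0, 0.7, 0.09, 0, 0, 0], [0, 0.8, 0, 0, 0, 0], [0, 0.8, 0, 0, 0, 0], [0, 0.8, 0, 0, 0, 0], [0, 0.6, 0, 0, 0, 0], [0, 0.16, 0, 0, 0, 0], [0, 0, 0, 0, 0, 0]])

```text
clock: 13.32
eef_pos: [404.6, -234.7, 79.9]
tool_rot: [-1.571, 0.0, 3.018]
force: [-0.1, -0.1, 1.3]
width: -0.3
```

>>> apply_moves(targets=[[-0.4, 0, 0, 0, 0, 0], [-0.3, 0, 0, 0, 0, 0], [-0.25, 0, 0, 0, 0, 0], [-0.25, 0, 0, 0, 0, 0], [-0.25, 0, 0, 0, 0, 0], [-0.25, 0, 0, 0, 0, 0], [0, 0, 0, 0, 0, 0]])

```text
clock: 14.2
eef_pos: [480.5, -245.0, 88.4]
tool_rot: [-1.568, 0.019, 3.018]
force: [-0.4, 6.6, 53.3]
width: -0.1
```

```bash
python3 - <<'E'
from h import *
import cv2
s=read_state();print(s["eef_pos"],s["force"],s["torque"])
a=get_image("wrist")[40:340,160:480,::-1];b=get_image("scene")[110:200,230:330,::-1]
b=cv2.resize(b,(400,360),interpolation=cv2.INTER_CUBIC);a=cv2.resize(a,(384,360))
cv2.imwrite("pics/p3.png",np.hstack([a,b]))
E
```

```text
[ 480.48988798 -244.99000722   88.41513423] [-0.37253528  6.55098158 53.33961247] [ 1.34310373 -0.49446693  0.08474334]
```

View pics/p3.png

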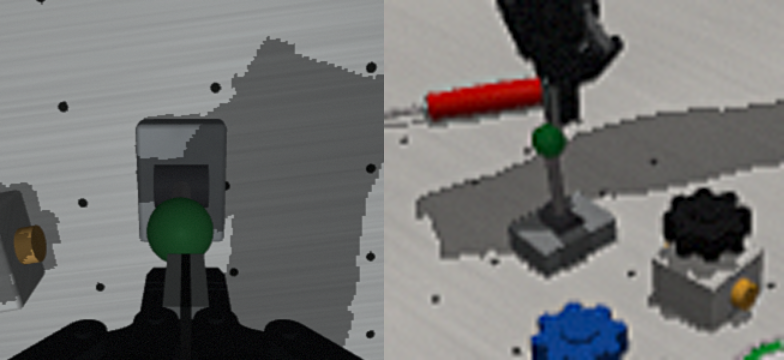

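```bash
python3 - <<'E'
from h import *
np.set_printoptions(precision=1,suppress=True)
c=calibration("scene");T=np.linalg.inv(c["world_from_camera"])
def p(P):
    q=T[:3,:3]@P+T[:3,3];u=c["fx"]*q[0]/q[2]+c["cx"],c["fy"]*q[1]/q[2]+c["cy"]
    return (np.array(u)-[230,110])*4+[384,0]
print("tcp",p([480.5,-245,88.4]))
for a in np.arange(-.5,.51,.1):
    l=80*np.sin(a);print(round(a,1),p([489.5+.992*l,-245.5-.125*l,22+80*np.cos(a)]))
E
```

```text
tcp [561.1 142.6]
-0.5 [592.3 124.4]
-0.4 [584.5 124. ]
-0.3 [576.3 124.7]
-0.2 [567.9 126.3]
-0.1 [559.3 128.8]
-0.0 [550.7 132.4]
0.1 [542.  136.8]
0.2 [533.5 142.1]
0.3 [525.2 148.3]
0.4 [517.2 155.2]
0.5 [509.6 162.8]
```

>>> apply_moves(targets=[[0, -0.2, 0, 0, 0, 0], [0, 0, 0, 0, 0, 0]])

```text
clock: 14.55
eef_pos: [471.9, -243.8, 88.9]
tool_rot: [-1.57, 0.002, 3.017]
force: [0.5, -0.4, 0.3]
width: 0.0
```

```bash
python3 - <<'E'
from h import *
s=read_state();print({k:np.round(v,2) for k,v in s.items()})
E
```

```text
{'clock': np.float64(14.55), 'qpos': array([ 0.43,  0.63, -0.  ,  1.96,  0.  ,  0.55, -1.28]), 'qd': array([ 0.  ,  0.03,  0.  ,  0.02, -0.  , -0.01, -0.  ]), 'tau': array([-1.600e-01, -5.052e+01,  5.500e-01, -1.248e+01, -1.000e-02,
        2.000e-02,  0.000e+00]), 'eef_pos': array([ 471.93, -243.81,   88.87]), 'tool_rot': array([-1.57,  0.  ,  3.02]), 'force': array([ 0.54, -0.44,  0.32]), 'torque': array([ 0.01, -0.03, -0.  ]), 'width': np.float64(0.01)}
```

```bash
python3 - <<'E'
from h import *
import cv2
a=get_image("wrist")[60:300,200:440,::-1];b=get_image("scene")[110:180,240:310,::-1]
b=cv2.resize(b,(400,400),interpolation=cv2.INTER_CUBIC);a=cv2.resize(a,(400,400))
cv2.imwrite("pics/p4.png",np.hstack([a,b]))
E
```

```text
(no output)
```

View pics/p4.png

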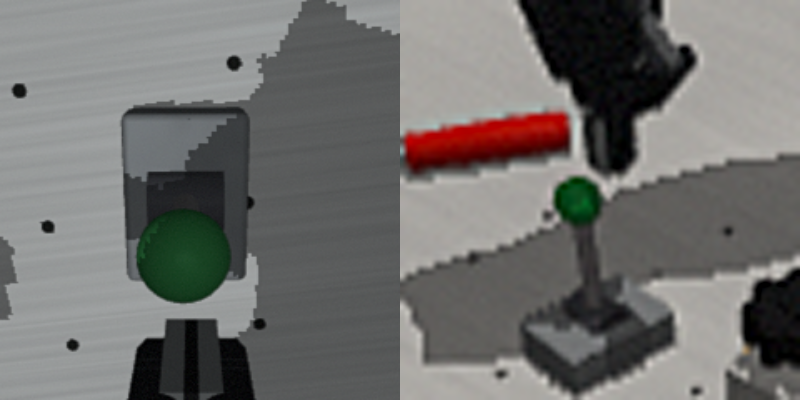

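```bash
python3 - <<'E'
from h import *
np.set_printoptions(precision=1,suppress=True)
t=read_state()["eef_pos"];d=np.array([.992,-.125,0])
for n in("scene","wrist"):
    c=calibration(n);T=np.linalg.inv(c["world_from_camera"])
    for dz in(0,6,12):
        for dx in(-11,0,11):
            q=T[:3,:3]@(t+d*dx+[0,0,dz])+T[:3,3];print(n,dz,dx,c["fx"]*q[0]/q[2]+c["cx"],c["fy"]*q[1]/q[2]+c["cy"])
E
```

```text
scene 0 -11 279.8583273983978 143.38952525238082
scene 0 0 276.96380800736347 144.74170473125815
scene 0 11 274.04193089254113 146.10666441565408
scene 6 -11 279.73821880073285 141.73768607234894
scene 6 0 276.8331588929822 143.08672846731048
scene 6 11 273.9005465787978 144.44856556033076
scene 12 -11 279.61728354092645 140.0744779067444
scene 12 0 276.70160631133956 141.420307679763
scene 12 11 273.75817990902164 142.77894602516375
wrist 0 -11 312.2759121815983 265.55535256621545
wrist 0 0 312.24658862227426 246.41230864489125
wrist 0 11 312.2161349877323 226.5315275583014
wrist 6 -11 312.2180024082615 271.3606212090616
wrist 6 0 312.18660004234215 251.7115965524897
wrist 6 11 312.1539475589525 231.2803509300359
wrist 12 -11 312.1562971566974 277.54637434472266
wrist 12 0 312.122600438348 257.3652114225435
wrist 12 11 312.0875164950792 236.35323133239942
```

```bash
python3 - <<'E'
from h import *
import cv2
t=read_state()["eef_pos"];d=np.array([.992,-.125,0]);e=np.array([.125,.992,0])
out=[]
for n,(u0,v0,W) in dict(scene=(250,115,50),wrist=(264,190,100)).items():
    c=calibration(n);T=np.linalg.inv(c["world_from_camera"])
    im=get_image(n)[v0:v0+W,u0:u0+W,::-1];k=400/W
    im=cv2.convertScaleAbs(cv2.resize(im,(400,400),interpolation=cv2.INTER_CUBIC),alpha=2)
    for dz,col in((0,(0,0,255)),(20,(255,0,255))):
        pts=[]
        for a,b in((11,14),(11,-14),(-11,-14),(-11,14)):
            q=T[:3,:3]@(t+d*a+e*b+[0,0,dz])+T[:3,3]
            pts.append([(c["fx"]*q[0]/q[2]+c["cx"]-u0+.5)*k,(c["fy"]*q[1]/q[2]+c["cy"]-v0+.5)*k])
        cv2.polylines(im,[np.int32(pts)],True,col,1)
    out.append(im)
cv2.imwrite("pics/p5.png",np.hstack(out))
E
```

```text
(no output)
```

View pics/p5.png

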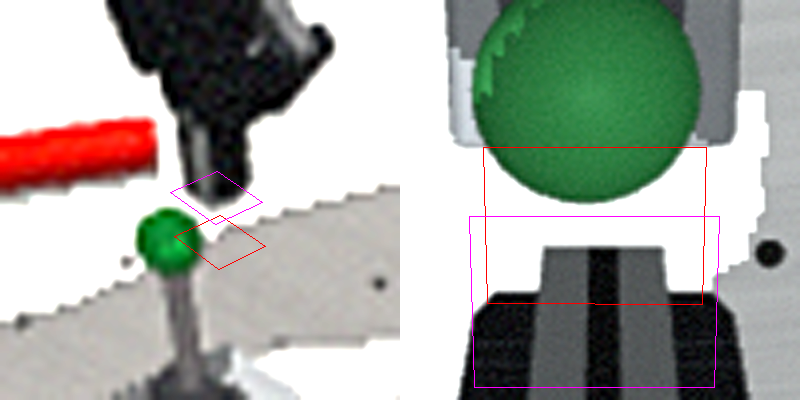

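The reported TCP (red outline) sits about 15–18 mm below the real fingertips. That explains why the hand rode up on the ball. It also means my pointing was nearer 4.5 cm than 3 cm. There is time, so I'll repeat both pointings lower before finishing the lever.

>>> apply_moves(targets=[[0.2, -1, 0, 0, 0, 0], [0, -1, 0, 0, 0, 0], [0, -1, 0, 0, 0, 0], [-0.2, 0, -0.96, 0, 0, 0], [-0.22, 0, -0.96, 0, 0, 0], [-0.22, 0, -0.96, 0, 0, 0], [-0.22, 0, -0.96, 0, 0, 0], [-0.22, 0, -0.96, 0, 0, 0], [-0.22, 0, -0.96, 0, 0, 0], [-0.22, 0, -0.96, 0, 0, 0], [-0.22, 0, -0.98, 0, 0, 0], [0, 0, 0, 0, 0, 0]])

```text
clock: 16.25
eef_pos: [570.9, 58.8, 206.8]
tool_rot: [-1.573, -0.001, 3.023]
force: [-1.0, -0.8, -0.3]
width: -0.2
```

>>> apply_moves(targets=[[0, 0.4, 0.1, 0, 0, 0], [0, 0.6, 0, 0, 0, 0], [0, 0.6, 0, 0, 0, 0], [0, 0.4, 0, 0, 0, 0], [0, 0.1, 0, 0, 0, 0], [0, 0, 0, 0, 0, 0], [0, 0, 0, 0, 0, 0]])

```text
clock: 17.12
eef_pos: [570.9, 50.4, 124.7]
tool_rot: [-1.571, 0.002, 3.017]
force: [-0.6, -0.4, -1.3]
width: -0.0
```

>>> apply_moves(targets=[[-0.02, 0.1, -0.08, 0, 0, 0], [0, 0, 0, 0, 0, 0], [0, 0, 0, 0, 0, 0], [0, 0, 0, 0, 0, 0], [0, 0, 0, 0, 0, 0], [0, 0, 0, 0, 0, 0], [0, 0, 0, 0, 0, 0], [0, 0, 0, 0, 0, 0], [0, 0, 0, 0, 0, 0], [0, 0, 0, 0, 0, 0], [0, 0, 0, 0, 0, 0], [0, 0, 0, 0, 0, 0]])

```text
clock: 18.62
eef_pos: [571.5, 53.5, 119.9]
tool_rot: [-1.571, 0.0, 3.017]
force: [0.2, -0.4, -0.2]
width: -0.1
```

>>> apply_moves(targets=[[0, 0, 0, 0, 0, 0], [0, 0, 0, 0, 0, 0], [0, 0, 0, 0, 0, 0], [0, 0, 0, 0, 0, 0], [0, 0, 0, 0, 0, 0], [0, 0, 0, 0, 0, 0], [0, 0, 0, 0, 0, 0], [0, 0, 0, 0, 0, 0], [0, 0, 0, 0, 0, 0], [0, 0, 0, 0, 0, 0]])

```text
clock: 19.88
eef_pos: [571.4, 53.5, 119.9]
tool_rot: [-1.571, 0.0, 3.017]
force: [1.4, 0.5, 0.0]
width: -0.0
```

>>> apply_moves(targets=[[0, -1, 0, 0, 0, 0], [0, -1, 0, 0, 0, 0], [-0.38, 0, 0.85, 0, 0, 0], [-0.38, 0, 0.85, 0, 0, 0], [-0.38, 0, 0.85, 0, 0, 0], [-0.38, 0, 0.85, 0, 0, 0], [0, 0.6, 0, 0, 0, 0], [0, 0.6, 0, 0, 0, 0], [0, 0.6, 0, 0, 0, 0], [0, 0.5, 0, 0, 0, 0], [0, 0, 0, 0, 0, 0], [0, 0, 0, 0, 0, 0]])

```text
clock: 21.38
eef_pos: [615.5, -89.1, 108.7]
tool_rot: [-1.571, 0.001, 3.017]
force: [1.1, -1.2, -0.1]
width: 0.2
```

>>> apply_moves(targets=[[0, 0.08, 0, 0, 0, 0], [0, 0, 0, 0, 0, 0], [0, 0, 0, 0, 0, 0], [0, 0, 0, 0, 0, 0], [0, 0, 0, 0, 0, 0], [0, 0, 0, 0, 0, 0], [0, 0, 0, 0, 0, 0], [0, 0, 0, 0, 0, 0], [0, 0, 0, 0, 0, 0], [0, 0, 0, 0, 0, 0], [0, 0, 0, 0, 0, 0], [0, 0, 0, 0, 0, 0]])

```text
clock: 22.88
eef_pos: [614.9, -89.0, 104.7]
tool_rot: [-1.571, 0.0, 3.017]
force: [-0.3, 0.5, -0.1]
width: 0.2
```

>>> apply_moves(targets=[[0, 0, 0, 0, 0, 0], [0, 0, 0, 0, 0, 0], [0, 0, 0, 0, 0, 0], [0, 0, 0, 0, 0, 0], [0, 0, 0, 0, 0, 0], [0, 0, 0, 0, 0, 0], [0, 0, 0, 0, 0, 0], [0, 0, 0, 0, 0, 0], [0, 0, 0, 0, 0, 0], [0, 0, 0, 0, 0, 0]])

```text
clock: 24.12
eef_pos: [614.9, -89.0, 104.7]
tool_rot: [-1.571, 0.0, 3.017]
force: [0.6, -0.1, -0.7]
width: -0.0
```

>>> apply_moves(targets=[[0, -1, 0, 0, 0, 0], [0, -1, 0, 0, 0, 0], [0, -1, 0, 0, 0, 0], [0.75, 0, 0.7, 0, 0, 0], [0.75, 0, 0.7, 0, 0, 0], [0.75, 0, 0.7, 0, 0, 0], [0.75, 0, 0.7, 0, 0, 0], [0.75, 0, 0.7, 0, 0, 0], [0.75, 0, 0.7, 0, 0, 0], [0, 0, 0, 0, 0, 0], [0, 0, 0, 0, 0, 0]])

```text
clock: 25.5
eef_pos: [416.1, -233.1, 225.0]
tool_rot: [-1.571, 0.001, 3.017]
force: [-0.2, -0.2, 0.9]
width: 0.2
```

>>> apply_moves(targets=[[0, 0.8, 0.08, 0, 0, 0], [0, 0.8, 0, 0, 0, 0], [0, 0.8, 0, 0, 0, 0], [0, 0.8, 0, 0, 0, 0], [0, 0.6, 0, 0, 0, 0], [0, 0.38, 0, 0, 0, 0], [-0.5, 0, 0, 0, 0, 0], [-0.5, 0, 0, 0, 0, 0], [-0.3, 0, 0, 0, 0, 0], [-0.2, 0, 0, 0, 0, 0], [-0.2, 0, 0, 0, 0, 0], [0, 0, 0, 0, 0, 0]])

```text
clock: 27.0
eef_pos: [482.9, -245.0, 57.5]
tool_rot: [-1.571, 0.0, 3.017]
force: [-0.5, 0.2, 0.3]
width: -0.3
```

>>> apply_moves(targets=[[-0.15, 0, 0, 0, 0, 0], [-0.15, 0, 0, 0, 0, 0], [-0.15, 0, 0, 0, 0, 0], [0, 0, 0, 0, 0, 0]])

```text
clock: 27.5
eef_pos: [501.3, -247.4, 57.6]
tool_rot: [-1.571, 0.001, 3.017]
force: [-0.4, -0.2, -0.6]
width: -0.1
```

>>> apply_moves(targets=[[-0.1, 0, 0, 0, 0, 0], [-0.1, 0, 0, 0, 0, 0], [0, 0, 0, 0, 0, 0]])

```text
clock: 27.88
eef_pos: [504.6, -247.7, 57.2]
tool_rot: [-1.572, -0.007, 3.016]
force: [-6.3, 0.9, 5.2]
width: -0.0
```

>>> apply_moves(targets=[[-0.1, 0, 0, 0, 0, 0], [-0.05, 0, 0, 0, 0, 0], [0, 0, 0, 0, 0, 0]])

```text
clock: 28.25
eef_pos: [504.6, -247.7, 57.1]
tool_rot: [-1.573, -0.018, 3.015]
force: [-18.3, 3.3, 15.1]
width: -0.2
```

```bash
python3 - <<'E'
from h import *
import cv2
a=get_image("wrist")[40:340,160:480,::-1];b=get_image("scene")[110:200,230:330,::-1]
b=cv2.resize(b,(400,360),interpolation=cv2.INTER_CUBIC);a=cv2.resize(a,(384,360))
cv2.imwrite("pics/p6.png",np.hstack([a,b]))
E
```

```text
(no output)
```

View pics/p6.png

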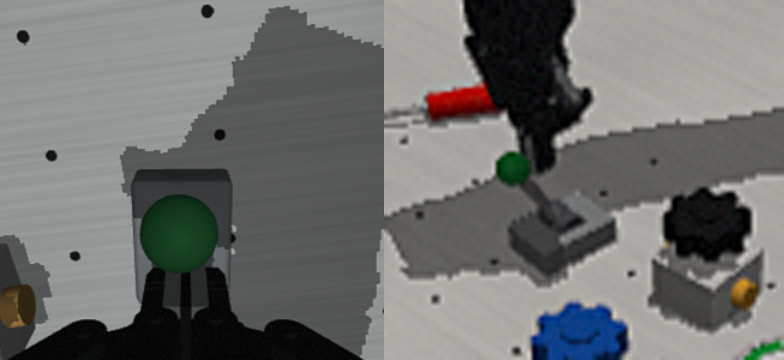

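The ball is at (512,168), which matches the predicted far stop of (510,163). The hand also stopped moving while the force rose. I'll back straight off, then go up.

>>> apply_moves(targets=[[0.4, 0, 0, 0, 0, 0], [0.8, 0, 0, 0, 0, 0], [0.8, 0, 0, 0, 0, 0], [0.3, 0, 0, 0, 0, 0], [0, -0.8, 0, 0, 0, 0], [0, -0.9, 0, 0, 0, 0], [0, -0.9, 0, 0, 0, 0], [0, -0.9, 0, 0, 0, 0], [0, -0.6, 0, 0, 0, 0], [0, 0, 0, 0, 0, 0], [0, 0, 0, 0, 0, 0]])

```text
clock: 29.72
eef_pos: [423.2, -237.4, 221.1]
tool_rot: [-1.571, 0.0, 3.017]
force: [0.2, 0.6, -0.5]
width: -0.2
```

```bash
python3 - <<'E'
from h import *
import cv2
a=get_image("top")[85:285,100:500,::-1];b=get_image("scene")[90:340,200:600,::-1]
cv2.imwrite("pics/p7.png",cv2.resize(np.vstack([a,b]),None,fx=1.3,fy=1.3,interpolation=cv2.INTER_CUBIC))
print(read_state()["force"])
E
```

```text
[ 0.51501053 -0.11264385  0.70714619]
```

View pics/p7.png

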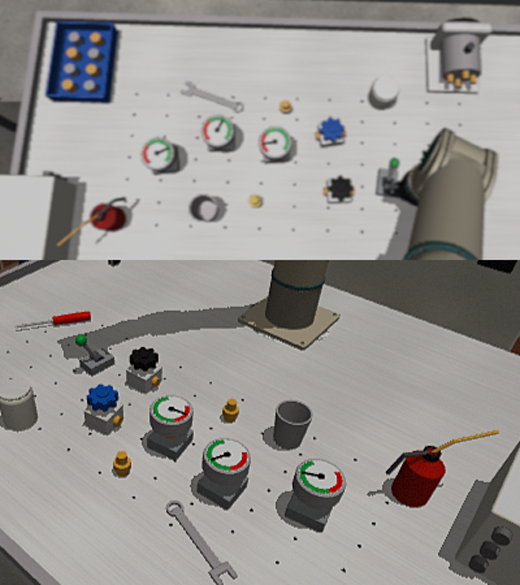

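The lever leans to the far side (ball at (395,163) top, (81,340) scene), the bystanders are undisturbed, and the hand is clear with no force on it. Handing in.

```bash
python3 -c "
from cell import *
print(finish_job())"
```

```text
the job is handed in; nothing more can be done
None
```

I pointed at the red-band gauge, then at the blue knob, and pushed the green-topped lever to its far stop. The job was handed in at about 30 s.

**Pointing:** I pointed at both targets twice.
- The first time, the reported TCP was 29 mm above the gauge and above the knob, held for more than 2 s each.
- Pictures then showed the real fingertips about 15–18 mm above the reported TCP, so that pointing was nearer 4.5 cm.
- I repeated both in order at a TCP height of 20 mm, which puts the fingertips at about 3.5–4 cm. Each was held for about 2.5 s.

**Lever:** My first push, made before the repeat pointing, was too high. The fingers rode up on the ball, with about 53 N upward on the wrist at the end of that move. That left the lever about half-way, so the second pointing came after it had already moved part of the way. The second, lower push took it to the stop: the hand stopped moving while the force rose to about 24 N.

**Last checks:** After backing off, the cameras show the lever leaning to the far side. I saw no sign that any gauge, valve or loose item had moved. The hand was clear, with under 1 N on the wrist.

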